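# Line up run capacitors by size for testing

### The job

Line up the four good run capacitors on the four rubber pads of the test tray in order of size: the smallest on the pad next to the orange meter, then the next larger and so on to the largest at the far end, one standing upright in the middle of each pad. Set each one down gently, without dropping any or knocking one over, and leave the red-topped swollen dud and the meter where they are.

Things in the scene. Friction and masses are not known exactly. Their poses are not given: they have to be found in the camera images.
- cap_blue_mid (a point): good run capacitor, the smallest of the four: upright round aluminium can with a blue label band, flat black top and brass spade terminals; diameter 38 mm, overall height 56 mm (bare metal case 47 mm, then 9 mm of terminals), 0.05 to 0.35 kg. The point is on its axis, half-way up the overall height; z is its axis, up at the start, yaw arbitrary. It starts standing on the bench.
- cap_yellow_mid (a point): good run capacitor, the second smallest of the four: upright round aluminium can with a yellow label band, flat black top and brass spade terminals; diameter 44 mm, overall height 71 mm (bare metal case 62 mm, then 9 mm of terminals), 0.05 to 0.35 kg. The point is on its axis, half-way up the overall height; z is its axis, up at the start, yaw arbitrary. It starts standing on the bench.
- cap_white_mid (a point): good run capacitor, the second largest of the four: upright round aluminium can with a white label band, flat black top and brass spade terminals; diameter 50 mm, overall height 86 mm (bare metal case 77 mm, then 9 mm of terminals), 0.05 to 0.35 kg. The point is on its axis, half-way up the overall height; z is its axis, up at the start, yaw arbitrary. It starts standing on the bench.
- cap_green_mid (a point): good run capacitor, the largest of the four: upright round aluminium can with a green label band, flat black top and brass spade terminals; diameter 56 mm, overall height 101 mm (bare metal case 92 mm, then 9 mm of terminals), 0.05 to 0.35 kg. The point is on its axis, half-way up the overall height; z is its axis, up at the start, yaw arbitrary. It starts standing on the bench.
- cap_dud_mid (a point): failed capacitor, to be left alone: can with a white label band whose top has swollen into a dome painted red, no terminals; diameter 50 mm, overall height 86 mm. Standing on the bench among the good ones. The point is on its axis, half-way up.
- pad_a: round black rubber pad, 68 mm across, 3 mm thick, fixed in the shallow galvanised tray (370 x 105 mm, rims 10 mm above the bench); number 1 of the row of four counted from the robot's left (+y), neighbours about 88 mm apart. Origin: centre of its top face, 6 mm above the bench; z up, y along the row to the robot's left, x away from the robot.
- pad_b: round black rubber pad, 68 mm across, 3 mm thick, fixed in the shallow galvanised tray (370 x 105 mm, rims 10 mm above the bench); number 2 of the row of four counted from the robot's left (+y), neighbours about 88 mm apart. Origin: centre of its top face, 6 mm above the bench; z up, y along the row to the robot's left, x away from the robot.
- pad_c: round black rubber pad, 68 mm across, 3 mm thick, fixed in the shallow galvanised tray (370 x 105 mm, rims 10 mm above the bench); number 3 of the row of four counted from the robot's left (+y), neighbours about 88 mm apart. Origin: centre of its top face, 6 mm above the bench; z up, y along the row to the robot's left, x away from the robot.
- pad_d: round black rubber pad, 68 mm across, 3 mm thick, fixed in the shallow galvanised tray (370 x 105 mm, rims 10 mm above the bench); number 4 of the row of four counted from the robot's left (+y), neighbours about 88 mm apart. Origin: centre of its top face, 6 mm above the bench; z up, y along the row to the robot's left, x away from the robot.
- meter: orange pocket capacitance meter with black face, green display and dial, lying face up on the bench just beyond one end of the tray (either end): 136 x 72 x 30 mm (with dial 40 mm high), loose, 0.3 kg. Origin: centre of its underside. Beyond the other end stands a grey bin of terminals of about the same size, 34 mm high.
There are look-alikes about, which are no part of the job. What is shaped like the pad_b but turquoise is not meant.

How it is judged:
By the outcome, as a careful person would: the job done as asked, in the order asked, and still so for the second after the job is handed in, with the robot touching nothing.
It also fails if it takes over 109 s, if anything falls off the work surface, if the arm or the gripper's body presses on something with over 40 N, if the wrist force passes 120 N, or if a joint passes its speed limit or range.

### The arm

A 7-joint arm with a two-finger parallel gripper is mounted at the origin on the work surface. World frame = base frame: x ahead of the robot, y to its left, z up, the work surface at z = 0. Lengths are in m, angles in rad, forces in N, time in s.
With the tool pointing down it reaches from about 0.35 to 0.9 m from the base axis. Payload 8.1 kg.
Tool frame: the origin (TCP) lies on the centre line of the jaws, within the pads' length; the fingertips stand 14 mm ahead of it and the grasp point (between the pads) lies 5 mm behind it; x points along the fingers, z is the direction in which the jaws open and shut, and the axes are right-handed (so a half turn about x gives the same grasp; the last joint's range is limited). The gripper opens to 92 mm and grips with 3 to 60 N. Pads are 19 mm wide; open, the fingers measure 130 mm over their backs; the gripper's body (75 mm by 190 mm) begins 47 mm behind the grasp point.
Start: joints at [1.136, 0.434, 0.025, 1.573, -0.012, 1.134, -0.075], TCP at [0.204, -0.591, 0.241] pointing down, gripper open.
Joint ranges: [-2.62, 2.62], [-0.44, 2.09], [-1.27, 1.32], [0.08, 2.57], [-1.32, 4.46], [0.12, 2], [-2.74, 2.74]. Speed limits (rad/s): [2.22, 2.22, 3.01, 3.01, 3.14, 3.14, 3.14].

### API

Orientations are given as [roll, pitch, yaw] about the fixed x, y, z axes, in that order (R = Rz(yaw) Ry(pitch) Rx(roll)).
In Python, from bench import arm, optics, order, models gives the robot as it stands. The module is installed in compiled form; this text tells all that it offers.
- The arm moves only by the shell command python3 -m pendant 'ROWS' [OPENING] [FORCE]. ROWS is JSON, a list of rows, each an object of numbers: "dx", "dy", "dz": the shift along the world's x, y, z in cm; "roll": the turn about the world's z in rad. In form: [{"dx": .., "dy": .., "dz": .., "roll": ..}, ...]. A call has 1 to 20 rows; each row shifts and turns the commanded pose from where the row before left it; what a row does not reach is not made up. A row lasts 1/10 s, in which the tool goes at most 50 mm and 8.59 degrees, less where a joint would pass 70% of its speed; a pose out of reach is approached as far as the arm can. A call with a gripper value outside its range is refused whole. OPENING is the opening, from 0 (shut) to 1 (fully open), set as the call begins (- or left out, the last holds). The fingers move at their own pace and stop on an object; FORCE is the grip in N (left out, the last holds). Time passes only in rows, so rows that do not move let the fingers close. It gives the time, the measured TCP pose, the force and the opening at its end, in the units of the state.
- arm.observe(): the state, without advancing time (a new reading comes with each control period).
- optics.camera(name): name is "scene" or "top"; returns a dict with "color" (400x640x3 uint8, blue, green, red), "depth" (400x640 float32, m along the optical axis (not along the pixel's ray), 0 where there is no reading), "vertical_fov" (degrees; the focal length in pixels is half the picture's height over the tangent of half this angle, whatever the lens; pixels are square), "cx", "cy" (the principal point, pixels), "k1" (the pictures are not rectified: a ray, as slopes to the right and down, at radius r is drawn at 1 + k1 r^2 times it, then the intrinsics apply), "xyz" and "rotation" of the camera in the world. Camera axes: x right, y up, looking along -z (the intrinsics and any distortion apply to the point x, -y, -z); pixel columns grow to the right and rows downward; lengths in m; the calibration is good to about 2 mm. A picture is of the moment at which its call begins.
- order.finish_job(): hands the job in, once; it reports no verdict.
Trained networks look in a picture, given as the dict that the camera call returned (one of the last four; its "shot" number tells which), for a name from the list of things; names that differ only in an ending like _2 or _b are one class to them, and where a whole thing is asked for, a point or a joint stands for the part that bears it (a point fixed in the world has none). Each returns a list of dicts, best first, with "p" (0 to 1); they miss things now and then, are a little off and sometimes report something else, mostly with a low value. They report only what shows in the picture. A call takes as long as a camera call. They do not tell look-alikes from the thing itself.
- models.recognise(picture, name): "extent" ([left, top, right, bottom] in pixels, round what is visible of it).
- models.landmark_of(picture, name): "position" ([column, row] in pixels: a listed point, or the origin of a listed thing).
The state is a dict: "t": time; "joints": joint angles; "qd": joint speeds; "tau": joint torques, N m; "eef_pos": TCP position; "ee_rot": TCP orientation; "force": force on the tool from outside, world axes, zero at the start; "moment": the same for the moment, N m; "opening": opening from 0.0 (shut) to 1.0 (fully open).
Only numpy, scipy, OpenCV 4.12 (cv2) and the standard library are available. Lean on these libraries where they do the work, as an engineer would, in place of code of your own. Each camera call takes 0.05 s, during which the arm holds its last target. There are 200 camera calls.

## Working session

There is one attempt and no reset: what is moved stays moved. The work goes in short steps, Python scripts to look and compute and a shell command to move; the robot and the scene stay as the last step left them, time stands still between calls to the robot, and variables do not carry over. Pictures are saved under pics/ and viewed, about 12 in all and at most 16, crops included, and the job is handed in when it is done.

```bash
mkdir -p pics; cat > h.py <<'E'
import numpy as np, cv2
from bench import arm, optics, order, models
def f(p): return 200/np.tan(np.radians(p["vertical_fov"])/2)
def ray(p,u,v):
    a=np.array([(u-p["cx"])/f(p),(v-p["cy"])/f(p)]); s=a.copy()
    for _ in range(20): s=a/(1+p["k1"]*(s@s))
    return np.array(p["rotation"]).reshape(3,3)@np.array([s[0],-s[1],-1])
def at_z(p,u,v,z):
    d=ray(p,u,v); o=np.array(p["xyz"]); return o+d*(z-o[2])/d[2]
def cloud(p):
    v,u=np.mgrid[0:400,0:640]; a=np.stack([(u-p["cx"])/f(p),(v-p["cy"])/f(p)],-1); s=a.copy()
    for _ in range(20): s=a/(1+p["k1"]*(s**2).sum(-1,keepdims=True))
    D=p["depth"][...,None]; c=np.concatenate([s[...,:1]*D,-s[...,1:]*D,-D],-1)
    return c@np.array(p["rotation"]).reshape(3,3).T+np.array(p["xyz"])
E
python3 - <<'E'
from h import *
s=arm.observe(); print(s["t"],s["eef_pos"],s["ee_rot"],s["opening"],s["force"])
for n in ("top","scene"):
    p=optics.camera(n); cv2.imwrite(f"pics/{n}0.png",p["color"]); print(n,p["xyz"],p["vertical_fov"],p["k1"])
    for k,z in (("cap_blue_mid",.028),("cap_yellow_mid",.0355),("cap_white_mid",.043),("cap_green_mid",.0505),("cap_dud_mid",.043),("pad_a",.006),("meter",0)):
        for d in models.landmark_of(p,k)[:6]:
            print(k,round(d["p"],2),np.round(d["position"]),np.round(at_z(p,*d["position"],z),3))
E
```

```text
0.0 [ 0.20334712 -0.59049517  0.23993815] [-3.0265394   1.56922441  2.01754019] 0.9985899858401848 [-0.00140957 -0.01518816 -0.55585161]
top [0.44171822 0.03229    1.12085169] 51.6280540819683 -0.052693629865014774Traceback (most recent call last):
  File "<stdin>", line 7, in <module>
  File "h.py", line 9, in at_z
    d=ray(p,u,v); o=np.array(p["xyz"]); return o+d*(z-o[2])/d[2]
  File "h.py", line 7, in ray
    return np.array(p["rotation"]).reshape(3,3)@np.array([s[0],-s[1],-1])
           ~~~~~~~~~~~~~~~~~~~~~~~~~~~~~~~^^^^^
ValueError: cannot reshape array of size 3 into shape (3,3)
```

```bash
sed -i 's/np.array(p\["rotation"\]).reshape(3,3)/Rot.from_euler("xyz",p["rotation"]).as_matrix()/; 1a from scipy.spatial.transform import Rotation as Rot' h.py
python3 - <<'E'
from h import *
print(Rot.from_euler("xyz",arm.observe()["ee_rot"]).as_matrix().round(3))
for n in ("top","scene"):
    p=optics.camera(n); cv2.imwrite(f"pics/{n}0.png",p["color"]); print(n,p["xyz"],p["rotation"],p["vertical_fov"],p["k1"])
    for k,z in (("cap_blue_mid",.028),("cap_yellow_mid",.0355),("cap_white_mid",.043),("cap_green_mid",.0505),("cap_dud_mid",.043),("pad_a",.006),("meter",0)):
        for d in models.landmark_of(p,k)[:6]:
            print(k,round(d["p"],2),np.round(d["position"]),np.round(at_z(p,*d["position"],z),3))
E
```

```text
[[-0.001  0.945  0.326]
 [ 0.001  0.326 -0.945]
 [-1.    -0.    -0.001]]
top [0.44171822 0.03229    1.12085169] [ 0.04834038  0.01172776 -1.54104102] 51.6280540819683 -0.052693629865014774
cap_blue_mid 0.79 [242. 152.] [0.603 0.274 0.028]
cap_blue_mid 0.55 [350. 128.] [ 0.676 -0.014  0.028]
cap_yellow_mid 0.86 [350. 128.] [ 0.674 -0.013  0.036]
cap_yellow_mid 0.17 [341. 206.] [0.468 0.005 0.036]
cap_white_mid 0.67 [393. 142.] [ 0.638 -0.126  0.043]
cap_white_mid 0.38 [442. 206.] [ 0.474 -0.257  0.043]
cap_green_mid 0.68 [297. 136.] [0.645 0.128 0.05 ]
cap_green_mid 0.23 [242. 149.] [0.608 0.269 0.05 ]
cap_dud_mid 0.65 [441. 152.] [ 0.617 -0.254  0.043]
pad_a 0.85 [309. 211.] [0.453 0.09  0.006]
pad_a 0.75 [374. 207.] [ 0.467 -0.082  0.006]
pad_a 0.73 [341. 208.] [0.461 0.006 0.006]
pad_a 0.73 [312. 256.] [0.332 0.078 0.006]
pad_a 0.57 [408. 206.] [ 0.472 -0.174  0.006]
meter 0.63 [441. 208.] [ 0.471 -0.266  0.   ]
scene [ 1.116499   -0.67043009  0.77428685] [ 0.93582062 -0.01072329  0.72920228] 43.17206732080955 -0.0947917951329294
cap_blue_mid 0.68 [408. 187.] [0.615 0.269 0.028]
cap_yellow_mid 0.8 [359. 256.] [ 0.681 -0.023  0.035]
cap_yellow_mid 0.72 [309. 272.] [ 0.634 -0.128  0.035]
cap_white_mid 0.74 [311. 270.] [ 0.64  -0.126  0.043]
cap_green_mid 0.74 [386. 213.] [0.65  0.118 0.05 ]
cap_dud_mid 0.87 [262. 304.] [ 0.631 -0.256  0.043]
pad_a 0.96 [295. 214.] [0.46  0.017 0.006]
pad_a 0.75 [243. 255.] [ 0.473 -0.165  0.006]
pad_a 0.74 [316. 197.] [0.453 0.101 0.006]
pad_a 0.7 [268. 235.] [ 0.468 -0.082  0.006]
pad_a 0.68 [278. 185.] [0.344 0.074 0.006]
pad_a 0.34 [405. 186.] [0.594 0.294 0.006]
meter 0.85 [204. 280.] [ 0.465 -0.266  0.   ]
```

View pics/top0.png

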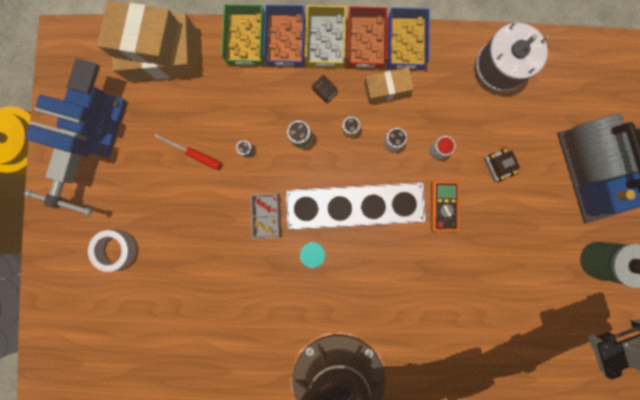

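View pics/scene0.png

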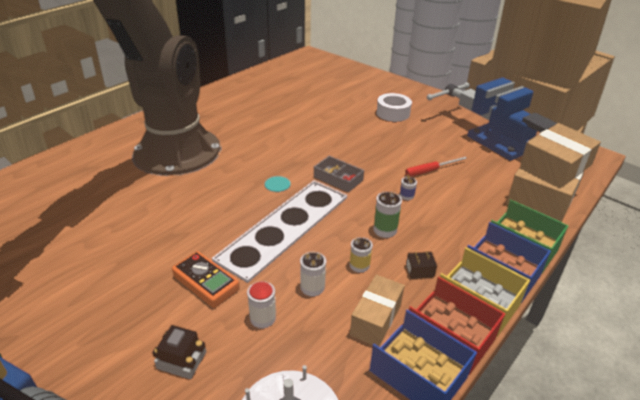

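```bash
cat > m.py <<'E'
from h import *
from scipy.optimize import least_squares
import sys
def caps(P,C):
    for k,(r,hh,xy) in C.items():
        for n,p in P.items():
            X=cloud(p).reshape(-1,3); d=np.hypot(*(X[:,:2]-xy).T)
            m=(d<.05)&(X[:,2]>.018)&(X[:,2]<hh+.02)&(p["depth"].ravel()>0); Q=X[m]
            S=Q[Q[:,2]<hh-.014]; T=Q[Q[:,2]>hh-.012]
            c=least_squares(lambda c:np.hypot(*(S[:,:2]-c).T)-r,xy,loss="soft_l1",f_scale=.002).x if len(S)>8 else None
            b=(T[:,:2].max(0)+T[:,:2].min(0))/2 if len(T) else None
            print(k,n,len(S),"side",None if c is None else c.round(4),"top",None if b is None else (b.round(4),T[:,:2].mean(0).round(4),np.median(T[:,2]).round(3),len(T)))
C={"blue":(.019,.056,(.61,.271)),"yellow":(.022,.071,(.677,-.018)),"white":(.025,.086,(.639,-.126)),"green":(.028,.101,(.648,.122)),"dud":(.025,.086,(.625,-.255))}
E
python3 - <<'E'
from m import *
P={n:optics.camera(n) for n in("top","scene")}
caps(P,C)
for n,p in P.items():
    X=cloud(p); g=p["color"].max(-1)
    for y,x in ((.095,.456),(.01,.461),(-.082,.468),(-.17,.473)):
        m=((g<75)&(np.hypot(X[...,0]-x,X[...,1]-y)<.055)&(X[...,2]<.02)).astype(np.uint8)
        k,l,st,ce=cv2.connectedComponentsWithStats(m); i=1+st[1:,4].argmax()
        print(n,"pad",st[i,4],at_z(p,*ce[i],.006).round(4), "cloud z",np.median(X[l==i][:,2]).round(4))
E
```

```text
blue top 31 side [0.6138 0.2669] top (array([0.6138, 0.2664]), array([0.6128, 0.2666]), np.float64(0.048), 151)
blue scene 123 side [0.6146 0.2684] top (array([0.6154, 0.2673]), array([0.6164, 0.2647]), np.float64(0.047), 117)
yellow top 50 side [ 0.6772 -0.0126] top (array([ 0.6767, -0.0122]), array([ 0.6769, -0.0126]), np.float64(0.062), 217)
yellow scene 297 side [ 0.6771 -0.0128] top (array([ 0.6776, -0.0127]), array([ 0.6788, -0.0154]), np.float64(0.063), 261)
white top 83 side [ 0.6449 -0.1287] top (array([ 0.6446, -0.1294]), array([ 0.6448, -0.1288]), np.float64(0.077), 302)
white scene 480 side [ 0.6444 -0.1291] top (array([ 0.6442, -0.129 ]), array([ 0.6466, -0.1316]), np.float64(0.079), 398)
green top 101 side [0.6499 0.1214] top (array([0.65 , 0.121]), array([0.6497, 0.1214]), np.float64(0.092), 379)
green scene 582 side [0.65  0.121] top (array([0.6517, 0.1191]), array([0.6526, 0.1177]), np.float64(0.092), 315)
dud top 117 side [ 0.6282 -0.2544] top (array([ 0.6281, -0.2549]), array([ 0.6272, -0.2534]), np.float64(0.081), 303)
dud scene 523 side [ 0.6286 -0.2536] top (array([ 0.6287, -0.2544]), array([ 0.6325, -0.2575]), np.float64(0.081), 454)
top pad 133 [0.4588 0.1057 0.006 ] cloud z 0.0054
top pad 6 [0.4533 0.0135 0.006 ] cloud z 0.0052
top pad 115 [ 0.4671 -0.0889  0.006 ] cloud z 0.005
top pad 331 [ 0.4785 -0.1648  0.006 ] cloud z 0.0051
scene pad 19 [0.483 0.104 0.006] cloud z 0.0047
scene pad 10 [ 0.4637 -0.0159  0.006 ] cloud z 0.0042
scene pad 9 [ 0.4933 -0.0687  0.006 ] cloud z 0.0063
scene pad 48 [ 0.4964 -0.1735  0.006 ] cloud z 0.0061
```

```bash
python3 - <<'E'
from m import *
P={n:optics.camera(n) for n in("top","scene")}
for n,p in P.items():
    g=cv2.GaussianBlur(p["color"].min(-1),(3,3),0); g2=p["color"].max(-1); X=cloud(p)
    for y,x in ((.098,.456),(.01,.461),(-.080,.468),(-.167,.473)):
        m=np.hypot(X[...,0]-x,X[...,1]-y)<.041
        t,_=cv2.threshold(g2[m],0,255,cv2.THRESH_OTSU)
        b=((g2<t)&(np.hypot(X[...,0]-x,X[...,1]-y)<.046)).astype(np.uint8)
        k,l,st,ce=cv2.connectedComponentsWithStats(b); i=1+st[1:,4].argmax()
        Q=np.array([at_z(p,u,v,.006)[:2] for v,u in zip(*np.nonzero(l==i))])
        print(n,t,st[i,4],Q.mean(0).round(4),"bbox",((Q.max(0)+Q.min(0))/2).round(4),np.ptp(Q,0).round(3))
E
```

```text
top 151.0 456 [0.4582 0.1007] bbox [0.458  0.1008] [0.062 0.063]
top 130.0 428 [0.4619 0.0101] bbox [0.462  0.0105] [0.06 0.06]
top 149.0 457 [ 0.4688 -0.0809] bbox [ 0.4687 -0.0809] [0.062 0.065]
top 144.0 464 [ 0.4788 -0.1642] bbox [ 0.4792 -0.1643] [0.063 0.065]
scene 149.0 330 [0.4606 0.0998] bbox [0.4603 0.0995] [0.064 0.066]
scene 150.0 384 [0.4637 0.0086] bbox [0.4635 0.0089] [0.066 0.066]
scene 149.0 439 [ 0.4709 -0.0822] bbox [ 0.4707 -0.0815] [0.065 0.066]
scene 150.0 512 [ 0.48   -0.1655] bbox [ 0.48  -0.165] [0.066 0.066]
```

```bash
python3 -m pendant '[{"roll":0.13},{"roll":0.13,"dz":2},{"roll":0.13,"dx":3,"dy":2,"dz":2},{"roll":0.13,"dx":3,"dy":3},{"roll":0.13,"dx":3,"dy":3},{"roll":0.13,"dx":3,"dy":3},{"roll":0.13,"dx":3,"dy":3},{"roll":0.13,"dx":3,"dy":3},{"roll":0.13,"dx":3,"dy":4},{"roll":0.07,"dx":3,"dy":4},{"dx":3,"dy":4},{"dx":3,"dy":4},{"dx":3,"dy":4},{"dx":2,"dy":4},{"dx":2,"dy":4},{"dx":2,"dy":4},{"dx":2,"dy":4},{"dy":4},{"dy":4},{}]' 1 20
```

```text
validation failed for argument at $[0]...
```

```bash
python3 -m pendant '[{"dx":0,"dy":0,"dz":2,"roll":0.13},{"dx":1,"dy":2,"dz":1,"roll":0.13},{"dx":2,"dy":3,"dz":1,"roll":0.13},{"dx":2,"dy":3,"dz":0,"roll":0.13},{"dx":2,"dy":3,"dz":0,"roll":0.13},{"dx":2,"dy":3,"dz":0,"roll":0.13},{"dx":2,"dy":3,"dz":0,"roll":0.13},{"dx":2,"dy":3,"dz":0,"roll":0.13},{"dx":2,"dy":3,"dz":0,"roll":0.13},{"dx":2,"dy":3,"dz":0,"roll":0.07},{"dx":2,"dy":4,"dz":0,"roll":0},{"dx":2,"dy":4,"dz":0,"roll":0},{"dx":2,"dy":4,"dz":0,"roll":0},{"dx":2,"dy":4,"dz":0,"roll":0},{"dx":2,"dy":4,"dz":0,"roll":0},{"dx":2,"dy":4,"dz":0,"roll":0},{"dx":2,"dy":4,"dz":0,"roll":0},{"dx":2,"dy":4,"dz":0,"roll":0},{"dx":1,"dy":3,"dz":0,"roll":0},{"dx":0,"dy":0,"dz":0,"roll":0}]' 1 20
```

```text
t: 3.1
eef_pos: [0.5443, 0.0248, 0.2809]
ee_rot: [1.295, 1.568, 1.303]
force: [-0.1, 0.4, -0.2]
opening: 0.997
```

```bash
cat > s.py <<'E'
from h import *
s=arm.observe(); R=Rot.from_euler("xyz",s["ee_rot"]).as_matrix()
print(round(s["t"],2),np.round(s["eef_pos"],4),"tool x",R[:,0].round(3),"jaw",R[:,2].round(3),"F",np.round(s["force"],1),"open mm",round(s["opening"]*92,1))
E
python3 s.py
python3 -m pendant '[{"dx":0.5,"dy":2,"dz":0,"roll":0},{"dx":1,"dy":3.2,"dz":0,"roll":0},{"dx":1,"dy":4,"dz":-1,"roll":0},{"dx":1,"dy":4,"dz":-1,"roll":0},{"dx":1,"dy":4,"dz":-1,"roll":0},{"dx":1,"dy":3,"dz":-2,"roll":0},{"dx":1,"dy":2,"dz":-2,"roll":0},{"dx":0.5,"dy":1.5,"dz":-2,"roll":0},{"dx":0,"dy":0.5,"dz":-3,"roll":0},{"dx":0,"dy":0,"dz":-3,"roll":0},{"dx":0,"dy":0,"dz":-1,"roll":0},{"dx":0,"dy":0,"dz":0,"roll":0},{"dx":0,"dy":0,"dz":0,"roll":0}]' 1 20; python3 s.py
```

```text
3.1 [0.5443 0.0248 0.2809] tool x [ 0.001  0.003 -1.   ] jaw [1.    0.008 0.001] F [-0.1  0.4 -0.2] open mm 91.7
t: 4.4
eef_pos: [0.6143, 0.2608, 0.122]
ee_rot: [0.345, 1.569, 0.345]
force: [0.3, 0.5, 0.4]
opening: 1.0
4.4 [0.6143 0.2608 0.122 ] tool x [ 0.001  0.001 -1.   ] jaw [1.    0.    0.001] F [0.3 0.5 0.4] open mm 92.0
```

```bash
python3 -m pendant '[{"dx":0,"dy":0.6,"dz":0,"roll":0},{"dx":0,"dy":0,"dz":-2,"roll":0},{"dx":0,"dy":0,"dz":-2,"roll":0},{"dx":0,"dy":0,"dz":-2,"roll":0},{"dx":0,"dy":0,"dz":-1.3,"roll":0},{"dx":0,"dy":0,"dz":-1,"roll":0},{"dx":0,"dy":0,"dz":-1,"roll":0},{"dx":0,"dy":0,"dz":0,"roll":0},{"dx":0,"dy":0,"dz":0,"roll":0}]' 1 20; python3 -m pendant '[{"dx":0,"dy":0,"dz":0,"roll":0},{"dx":0,"dy":0,"dz":0,"roll":0},{"dx":0,"dy":0,"dz":0,"roll":0},{"dx":0,"dy":0,"dz":0,"roll":0},{"dx":0,"dy":0,"dz":0,"roll":0},{"dx":0,"dy":0,"dz":0,"roll":0},{"dx":0,"dy":0,"dz":0,"roll":0},{"dx":0,"dy":0,"dz":0,"roll":0},{"dx":0,"dy":0,"dz":0,"roll":0},{"dx":0,"dy":0,"dz":0,"roll":0}]' 0 25; python3 s.py
```

```text
t: 5.3
eef_pos: [0.6138, 0.2673, 0.0281]
ee_rot: [0.643, 1.57, 0.644]
force: [0.2, -0.1, 0.6]
opening: 1.002
t: 6.3
eef_pos: [0.6135, 0.2671, 0.0277]
ee_rot: [-0.234, 1.571, -0.233]
force: [0.5, 0.1, -0.1]
opening: 0.408
6.3 [0.6135 0.2671 0.0277] tool x [ 0. -0. -1.] jaw [1.    0.001 0.   ] F [ 0.5  0.1 -0.1] open mm 37.5
```

```bash
python3 -m pendant '[{"dx":0,"dy":0,"dz":0.3,"roll":0},{"dx":0,"dy":0,"dz":0.7,"roll":0},{"dx":0,"dy":0,"dz":1.5,"roll":0},{"dx":0,"dy":0,"dz":2.5,"roll":0},{"dx":0,"dy":0,"dz":3,"roll":0},{"dx":0,"dy":0,"dz":3,"roll":0},{"dx":0,"dy":0,"dz":2.5,"roll":0},{"dx":0,"dy":0,"dz":1.5,"roll":0},{"dx":0,"dy":0,"dz":0,"roll":0}]'
python3 -m pendant '[{"dx":0,"dy":-0.7,"dz":0,"roll":0},{"dx":-0.4,"dy":-1.5,"dz":0,"roll":0},{"dx":-0.8,"dy":-2.5,"dz":0,"roll":0},{"dx":-1,"dy":-2.5,"dz":0,"roll":0},{"dx":-1,"dy":-2.5,"dz":0,"roll":0},{"dx":-1,"dy":-2.5,"dz":0,"roll":0},{"dx":-1,"dy":-2.5,"dz":0,"roll":0},{"dx":-1,"dy":-2.5,"dz":0,"roll":0},{"dx":-1,"dy":-2.5,"dz":0,"roll":0},{"dx":-1,"dy":-2.5,"dz":0,"roll":0},{"dx":-1,"dy":-2.5,"dz":0,"roll":0},{"dx":-1,"dy":-2.5,"dz":0,"roll":0},{"dx":-1,"dy":-2.5,"dz":0,"roll":0},{"dx":-1,"dy":-2.5,"dz":0,"roll":0},{"dx":-0.8,"dy":-2.5,"dz":0,"roll":0},{"dx":-0.4,"dy":-2.5,"dz":0,"roll":0},{"dx":0,"dy":-2.5,"dz":0,"roll":0},{"dx":0,"dy":-2.5,"dz":0,"roll":0},{"dx":0,"dy":-1,"dz":0,"roll":0},{"dx":0,"dy":0,"dz":0,"roll":0}]'; python3 s.py
```

```text
t: 7.2
eef_pos: [0.6146, 0.2679, 0.1808]
ee_rot: [0.464, 1.566, 0.465]
force: [0.1, -0.0, -1.9]
opening: 0.411
t: 9.2
eef_pos: [0.4782, -0.1668, 0.1768]
ee_rot: [3.137, 1.569, 3.135]
force: [0.7, -0.8, -0.2]
opening: 0.405
9.2 [ 0.4782 -0.1668  0.1768] tool x [-0.002  0.    -1.   ] jaw [ 1.    -0.003 -0.002] F [ 0.7 -0.8 -0.2] open mm 37.3
```

```bash
python3 -m pendant '[{"dx":0.1,"dy":0.2,"dz":-1,"roll":0},{"dx":0,"dy":0,"dz":-2,"roll":0},{"dx":0,"dy":0,"dz":-3,"roll":0},{"dx":0,"dy":0,"dz":-3,"roll":0},{"dx":0,"dy":0,"dz":-2.5,"roll":0},{"dx":0,"dy":0,"dz":-1.2,"roll":0},{"dx":0,"dy":0,"dz":-0.6,"roll":0},{"dx":0,"dy":0,"dz":-0.2,"roll":0},{"dx":0,"dy":0,"dz":0,"roll":0},{"dx":0,"dy":0,"dz":0,"roll":0}]'; python3 s.py; python3 -c "
from m import *
P={n:optics.camera(n) for n in('top','scene')}
caps(P,{'blue':(.019,.065,(.48,-.165))})
cv2.imwrite('pics/s1.png',cv2.resize(P['scene']['color'][180:320,180:400],None,fx=3,fy=3))"
```

```text
t: 10.2
eef_pos: [0.4812, -0.163, 0.0436]
ee_rot: [-0.282, 1.569, -0.282]
force: [0.5, 0.2, -1.0]
opening: 0.411
10.2 [ 0.4812 -0.163   0.0436] tool x [ 0.002 -0.    -1.   ] jaw [1.    0.001 0.002] F [ 0.5  0.2 -1. ] open mm 37.8
blue top 6 side None top None
blue scene 185 side [ 0.4813 -0.1611] top (array([ 0.4821, -0.166 ]), array([ 0.4838, -0.1718]), np.float64(0.064), 205)
```

View pics/s1.png

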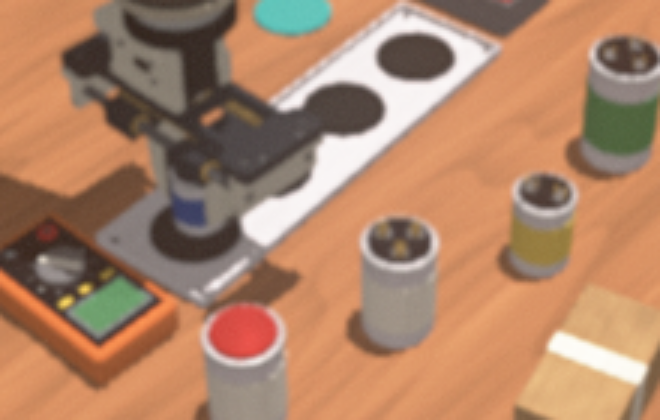

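```bash
python3 -m pendant '[{"dx":-0.15,"dy":-0.2,"dz":-0.2,"roll":0},{"dx":0,"dy":0,"dz":-0.2,"roll":0},{"dx":0,"dy":0,"dz":-0.2,"roll":0},{"dx":0,"dy":0,"dz":-0.1,"roll":0},{"dx":0,"dy":0,"dz":-0.1,"roll":0},{"dx":0,"dy":0,"dz":0,"roll":0},{"dx":0,"dy":0,"dz":0,"roll":0}]'; python3 s.py
```

```text
t: 11.0
eef_pos: [0.4791, -0.1649, 0.0347]
ee_rot: [1.069, 1.571, 1.07]
force: [0.1, -0.4, -0.6]
opening: 0.411
11.0 [ 0.4791 -0.1649  0.0347] tool x [ 0.  0. -1.] jaw [1.    0.001 0.   ] F [ 0.1 -0.4 -0.6] open mm 37.8
```

```bash
python3 -m pendant '[{"dx":0,"dy":0,"dz":-0.05,"roll":0},{"dx":0,"dy":0,"dz":-0.05,"roll":0},{"dx":0,"dy":0,"dz":0,"roll":0}]'; python3 -m pendant '[{"dx":0,"dy":0,"dz":-0.05,"roll":0},{"dx":0,"dy":0,"dz":0,"roll":0},{"dx":0,"dy":0,"dz":0,"roll":0}]'
```

```text
t: 11.3
eef_pos: [0.479, -0.1649, 0.0337]
ee_rot: [-2.036, 1.571, -2.035]
force: [-0.0, -0.3, -1.9]
opening: 0.408
t: 11.6
eef_pos: [0.4791, -0.1649, 0.0336]
ee_rot: [-1.071, 1.57, -1.07]
force: [-1.9, 0.0, 5.6]
opening: 0.407
```

```bash
python3 -m pendant '[{"dx":0,"dy":0,"dz":0,"roll":0},{"dx":0,"dy":0,"dz":0,"roll":0},{"dx":0,"dy":0,"dz":0,"roll":0},{"dx":0,"dy":0,"dz":0,"roll":0},{"dx":0,"dy":0,"dz":0,"roll":0},{"dx":0,"dy":0,"dz":0,"roll":0},{"dx":0,"dy":0,"dz":0,"roll":0},{"dx":0,"dy":0,"dz":0,"roll":0}]' 1; python3 -m pendant '[{"dx":0,"dy":0,"dz":1,"roll":0},{"dx":0,"dy":0,"dz":2,"roll":0},{"dx":0,"dy":0,"dz":3,"roll":0},{"dx":0,"dy":0,"dz":3,"roll":0},{"dx":0,"dy":0,"dz":3,"roll":0},{"dx":0,"dy":0,"dz":2,"roll":0},{"dx":1,"dy":0,"dz":0,"roll":0},{"dx":2,"dy":1,"dz":0,"roll":0},{"dx":2.5,"dy":1.5,"dz":0,"roll":0},{"dx":2.5,"dy":2,"dz":0,"roll":0},{"dx":2.5,"dy":2,"dz":0,"roll":0},{"dx":2.5,"dy":2,"dz":0,"roll":0},{"dx":2.5,"dy":2,"dz":0,"roll":0},{"dx":2.2,"dy":2,"dz":0,"roll":0},{"dx":1.5,"dy":1.7,"dz":0,"roll":0},{"dx":0.6,"dy":1,"dz":0,"roll":0},{"dx":0,"dy":0,"dz":0,"roll":0},{"dx":0,"dy":0,"dz":0,"roll":0}]'; python3 s.py;  python3 -c "
from m import *
P={n:optics.camera(n) for n in('top','scene')}
caps(P,{'blue':(.019,.062,(.48,-.165))})"
```

```text
t: 12.4
eef_pos: [0.4791, -0.1649, 0.0332]
ee_rot: [2.956, 1.571, 2.957]
force: [0.1, 0.2, 0.1]
opening: 0.994
t: 14.2
eef_pos: [0.6764, -0.0138, 0.1728]
ee_rot: [-2.491, 1.569, -2.49]
force: [-0.3, -0.5, -0.2]
opening: 1.003
14.2 [ 0.6764 -0.0138  0.1728] tool x [-0.001 -0.001 -1.   ] jaw [ 1.     0.001 -0.001] F [-0.3 -0.5 -0.2] open mm 92.3
blue top 0 side None top None
blue scene 188 side [ 0.4792 -0.1623] top (array([ 0.4793, -0.1626]), array([ 0.4816, -0.1641]), np.float64(0.055), 182)
```

```bash
python3 -m pendant '[{"dx":0,"dy":0.1,"dz":-1.5,"roll":0},{"dx":0,"dy":0,"dz":-2.5,"roll":0},{"dx":0,"dy":0,"dz":-2.5,"roll":0},{"dx":0,"dy":0,"dz":-2.5,"roll":0},{"dx":0,"dy":0,"dz":-2,"roll":0},{"dx":0,"dy":0,"dz":-1.6,"roll":0},{"dx":0,"dy":0,"dz":-1,"roll":0},{"dx":0,"dy":0,"dz":0,"roll":0},{"dx":0,"dy":0,"dz":0,"roll":0}]' 1 25; python3 -m pendant '[{"dx":0,"dy":0,"dz":0,"roll":0},{"dx":0,"dy":0,"dz":0,"roll":0},{"dx":0,"dy":0,"dz":0,"roll":0},{"dx":0,"dy":0,"dz":0,"roll":0},{"dx":0,"dy":0,"dz":0,"roll":0},{"dx":0,"dy":0,"dz":0,"roll":0},{"dx":0,"dy":0,"dz":0,"roll":0},{"dx":0,"dy":0,"dz":0,"roll":0},{"dx":0,"dy":0,"dz":0,"roll":0},{"dx":0,"dy":0,"dz":0,"roll":0}]' 0 25; python3 s.py
```

```text
t: 15.2
eef_pos: [0.6774, -0.0119, 0.0377]
ee_rot: [0.153, 1.57, 0.154]
force: [1.1, 0.3, 0.5]
opening: 1.0
t: 16.2
eef_pos: [0.6771, -0.012, 0.0372]
ee_rot: [-0.758, 1.571, -0.757]
force: [-1.1, 0.2, 0.6]
opening: 0.473
16.2 [ 0.6771 -0.012   0.0372] tool x [ 0. -0. -1.] jaw [1.    0.001 0.   ] F [-1.1  0.2  0.6] open mm 43.5
```

```bash
python3 -m pendant '[{"dx":0,"dy":0,"dz":0.3,"roll":0},{"dx":0,"dy":0,"dz":0.7,"roll":0},{"dx":0,"dy":0,"dz":1.5,"roll":0},{"dx":0,"dy":0,"dz":2.5,"roll":0},{"dx":0,"dy":0,"dz":3,"roll":0},{"dx":0,"dy":0,"dz":3,"roll":0},{"dx":-0.5,"dy":-0.25,"dz":2,"roll":0},{"dx":-1.2,"dy":-0.5,"dz":0,"roll":0},{"dx":-2,"dy":-0.7,"dz":0,"roll":0},{"dx":-2.5,"dy":-0.8,"dz":0,"roll":0},{"dx":-2.5,"dy":-0.8,"dz":0,"roll":0},{"dx":-2.5,"dy":-0.8,"dz":0,"roll":0},{"dx":-2.5,"dy":-0.8,"dz":0,"roll":0},{"dx":-2.5,"dy":-0.8,"dz":0,"roll":0},{"dx":-2,"dy":-0.7,"dz":0,"roll":0},{"dx":-1.5,"dy":-0.5,"dz":0,"roll":0},{"dx":-1,"dy":-0.3,"dz":0,"roll":0},{"dx":0,"dy":0,"dz":0,"roll":0},{"dx":0,"dy":0,"dz":0,"roll":0}]'
python3 -m pendant '[{"dx":0,"dy":0,"dz":-1,"roll":0},{"dx":0,"dy":0,"dz":-2,"roll":0},{"dx":0,"dy":0,"dz":-2.5,"roll":0},{"dx":0,"dy":0,"dz":-2.5,"roll":0},{"dx":0,"dy":0,"dz":-2,"roll":0},{"dx":0,"dy":0,"dz":-1,"roll":0},{"dx":0,"dy":0,"dz":-0.5,"roll":0},{"dx":0,"dy":0,"dz":-0.2,"roll":0},{"dx":0,"dy":0,"dz":0,"roll":0},{"dx":0,"dy":0,"dz":0,"roll":0}]'; python3 s.py
```

```text
t: 18.1
eef_pos: [0.4709, -0.0813, 0.1679]
ee_rot: [-0.057, 1.569, -0.056]
force: [-0.3, 0.6, -0.8]
opening: 0.477
t: 19.1
eef_pos: [0.4706, -0.0815, 0.0509]
ee_rot: [-0.171, 1.569, -0.17]
force: [0.3, 0.2, -1.2]
opening: 0.472
19.1 [ 0.4706 -0.0815  0.0509] tool x [ 0.001 -0.    -1.   ] jaw [1.    0.001 0.001] F [ 0.3  0.2 -1.2] open mm 43.5
```

Contact expected at about 0.0432.

```bash
python3 -m pendant '[{"dx":0,"dy":0,"dz":-0.2,"roll":0},{"dx":0,"dy":0,"dz":-0.2,"roll":0},{"dx":0,"dy":0,"dz":-0.15,"roll":0},{"dx":0,"dy":0,"dz":-0.1,"roll":0},{"dx":0,"dy":0,"dz":-0.05,"roll":0},{"dx":0,"dy":0,"dz":0,"roll":0}]'; python3 -m pendant '[{"dx":0,"dy":0,"dz":-0.05,"roll":0},{"dx":0,"dy":0,"dz":0,"roll":0},{"dx":0,"dy":0,"dz":0,"roll":0}]';python3 -m pendant '[{"dx":0,"dy":0,"dz":-0.04,"roll":0},{"dx":0,"dy":0,"dz":0,"roll":0},{"dx":0,"dy":0,"dz":0,"roll":0}]'
```

```text
t: 19.7
eef_pos: [0.47, -0.0814, 0.0432]
ee_rot: [2.941, 1.571, 2.941]
force: [-0.8, 0.5, -0.6]
opening: 0.476
t: 20.0
eef_pos: [0.4701, -0.0814, 0.0431]
ee_rot: [-0.973, 1.57, -0.972]
force: [-1.3, -0.7, 6.3]
opening: 0.476
t: 20.3
eef_pos: [0.4701, -0.0814, 0.0431]
ee_rot: [-0.987, 1.57, -0.986]
force: [-3.2, 0.7, 12.8]
opening: 0.475
```

```bash
python3 -m pendant '[{"dx":0,"dy":0,"dz":0.08,"roll":0},{"dx":0,"dy":0,"dz":0,"roll":0}]'; python3 -m pendant '[{"dx":0,"dy":0,"dz":0,"roll":0},{"dx":0,"dy":0,"dz":0,"roll":0},{"dx":0,"dy":0,"dz":0,"roll":0},{"dx":0,"dy":0,"dz":0,"roll":0},{"dx":0,"dy":0,"dz":0,"roll":0},{"dx":0,"dy":0,"dz":0,"roll":0},{"dx":0,"dy":0,"dz":0,"roll":0},{"dx":0,"dy":0,"dz":0,"roll":0}]' 1; python3 -m pendant '[{"dx":0,"dy":0,"dz":1,"roll":0},{"dx":0,"dy":0,"dz":2,"roll":0},{"dx":0,"dy":0,"dz":3,"roll":0},{"dx":0,"dy":0,"dz":3,"roll":0},{"dx":0,"dy":0,"dz":3,"roll":0},{"dx":0,"dy":0,"dz":2,"roll":0},{"dx":1,"dy":-0.2,"dz":0,"roll":0},{"dx":2,"dy":-0.5,"dz":0,"roll":0},{"dx":2.5,"dy":-0.7,"dz":0,"roll":0},{"dx":2.5,"dy":-0.7,"dz":0,"roll":0},{"dx":2.5,"dy":-0.7,"dz":0,"roll":0},{"dx":2.5,"dy":-0.7,"dz":0,"roll":0},{"dx":2.2,"dy":-0.6,"dz":0,"roll":0},{"dx":1.5,"dy":-0.45,"dz":0,"roll":0},{"dx":0.75,"dy":-0.2,"dz":0,"roll":0},{"dx":0,"dy":0,"dz":0,"roll":0},{"dx":0,"dy":0,"dz":0,"roll":0}]'; python3 s.py
```

```text
t: 20.5
eef_pos: [0.4702, -0.0814, 0.0433]
ee_rot: [-0.033, 1.57, -0.032]
force: [-1.3, 0.0, -1.3]
opening: 0.476
t: 21.3
eef_pos: [0.4701, -0.0815, 0.0432]
ee_rot: [-0.839, 1.571, -0.839]
force: [1.2, 0.3, 1.0]
opening: 0.997
t: 23.0
eef_pos: [0.6439, -0.1286, 0.1828]
ee_rot: [2.881, 1.57, 2.883]
force: [-0.5, 0.5, -0.2]
opening: 1.003
23.0 [ 0.6439 -0.1286  0.1828] tool x [-0.001  0.    -1.   ] jaw [ 1.     0.001 -0.001] F [-0.5  0.5 -0.2] open mm 92.2
```

Down 13.2 cm to TCP 0.051 for the white one.

```bash
python3 -m pendant '[{"dx":0.05,"dy":-0.03,"dz":-1.5,"roll":0},{"dx":0,"dy":0,"dz":-2.5,"roll":0},{"dx":0,"dy":0,"dz":-2.5,"roll":0},{"dx":0,"dy":0,"dz":-2.5,"roll":0},{"dx":0,"dy":0,"dz":-2,"roll":0},{"dx":0,"dy":0,"dz":-1.2,"roll":0},{"dx":0,"dy":0,"dz":-1,"roll":0},{"dx":0,"dy":0,"dz":0,"roll":0},{"dx":0,"dy":0,"dz":0,"roll":0}]' 1 25; python3 -m pendant '[{"dx":0,"dy":0,"dz":0,"roll":0},{"dx":0,"dy":0,"dz":0,"roll":0},{"dx":0,"dy":0,"dz":0,"roll":0},{"dx":0,"dy":0,"dz":0,"roll":0},{"dx":0,"dy":0,"dz":0,"roll":0},{"dx":0,"dy":0,"dz":0,"roll":0},{"dx":0,"dy":0,"dz":0,"roll":0},{"dx":0,"dy":0,"dz":0,"roll":0},{"dx":0,"dy":0,"dz":0,"roll":0},{"dx":0,"dy":0,"dz":0,"roll":0}]' 0 25; python3 s.py
```

```text
t: 23.9
eef_pos: [0.6454, -0.1291, 0.0517]
ee_rot: [-0.002, 1.57, -0.001]
force: [-0.1, -0.2, 0.5]
opening: 1.0
t: 24.9
eef_pos: [0.645, -0.1292, 0.0512]
ee_rot: [-1.742, 1.571, -1.741]
force: [-0.9, -0.8, 0.4]
opening: 0.535
24.9 [ 0.645  -0.1292  0.0512] tool x [-0. -0. -1.] jaw [ 1.     0.001 -0.   ] F [-0.9 -0.8  0.4] open mm 49.3
```

```bash
python3 -m pendant '[{"dx":0,"dy":0,"dz":0.3,"roll":0},{"dx":0,"dy":0,"dz":0.7,"roll":0},{"dx":0,"dy":0,"dz":1.5,"roll":0},{"dx":0,"dy":0,"dz":2.5,"roll":0},{"dx":0,"dy":0,"dz":3,"roll":0},{"dx":0,"dy":0,"dz":3,"roll":0},{"dx":0,"dy":0,"dz":2,"roll":0},{"dx":-0.5,"dy":0.4,"dz":1,"roll":0},{"dx":-1.2,"dy":0.9,"dz":0,"roll":0},{"dx":-2,"dy":1.5,"dz":0,"roll":0},{"dx":-2.2,"dy":1.7,"dz":0,"roll":0},{"dx":-2.2,"dy":1.7,"dz":0,"roll":0},{"dx":-2.2,"dy":1.7,"dz":0,"roll":0},{"dx":-2.2,"dy":1.7,"dz":0,"roll":0},{"dx":-2.2,"dy":1.7,"dz":0,"roll":0},{"dx":-2,"dy":1.5,"dz":0,"roll":0},{"dx":-1,"dy":0.7,"dz":0,"roll":0},{"dx":-0.5,"dy":0.35,"dz":0,"roll":0},{"dx":0,"dy":0,"dz":0,"roll":0},{"dx":0,"dy":0,"dz":0,"roll":0}]'
python3 -m pendant '[{"dx":0,"dy":0,"dz":-1,"roll":0},{"dx":0,"dy":0,"dz":-2,"roll":0},{"dx":0,"dy":0,"dz":-2.5,"roll":0},{"dx":0,"dy":0,"dz":-2.5,"roll":0},{"dx":0,"dy":0,"dz":-2.5,"roll":0},{"dx":0,"dy":0,"dz":-1.2,"roll":0},{"dx":0,"dy":0,"dz":-0.7,"roll":0},{"dx":0,"dy":0,"dz":-0.2,"roll":0},{"dx":0,"dy":0,"dz":0,"roll":0},{"dx":0,"dy":0,"dz":0,"roll":0}]'; python3 s.py
```

```text
t: 26.9
eef_pos: [0.4639, 0.0086, 0.1912]
ee_rot: [-0.119, 1.57, -0.119]
force: [0.4, -0.1, -2.5]
opening: 0.538
t: 27.9
eef_pos: [0.4638, 0.0093, 0.0659]
ee_rot: [-0.01, 1.569, -0.009]
force: [0.4, 0.3, -2.0]
opening: 0.542
27.9 [0.4638 0.0093 0.0659] tool x [ 0.002 -0.    -1.   ] jaw [1.    0.001 0.002] F [ 0.4  0.3 -2. ] open mm 49.8
```

```bash
python3 -m pendant '[{"dx":-0.04,"dy":0,"dz":-0.2,"roll":0},{"dx":0,"dy":0,"dz":-0.2,"roll":0},{"dx":0,"dy":0,"dz":-0.15,"roll":0},{"dx":0,"dy":0,"dz":-0.1,"roll":0},{"dx":0,"dy":0,"dz":-0.1,"roll":0},{"dx":0,"dy":0,"dz":0,"roll":0}]'; python3 -m pendant '[{"dx":0,"dy":0,"dz":-0.05,"roll":0},{"dx":0,"dy":0,"dz":0,"roll":0},{"dx":0,"dy":0,"dz":0,"roll":0}]'
```

```text
t: 28.5
eef_pos: [0.4626, 0.0093, 0.0575]
ee_rot: [-3.083, 1.571, -3.082]
force: [0.8, 0.5, -1.6]
opening: 0.54
t: 28.8
eef_pos: [0.4627, 0.0093, 0.0572]
ee_rot: [0.308, 1.571, 0.309]
force: [0.3, -0.5, -1.8]
opening: 0.54
```

```bash
python3 -m pendant '[{"dx":0,"dy":0,"dz":-0.05,"roll":0},{"dx":0,"dy":0,"dz":0,"roll":0},{"dx":0,"dy":0,"dz":0,"roll":0}]'
```

```text
t: 29.1
eef_pos: [0.4627, 0.0093, 0.057]
ee_rot: [-0.721, 1.57, -0.72]
force: [-1.8, 0.6, 5.4]
opening: 0.541
```

```bash
python3 -m pendant '[{"dx":0,"dy":0,"dz":0,"roll":0},{"dx":0,"dy":0,"dz":0,"roll":0},{"dx":0,"dy":0,"dz":0,"roll":0},{"dx":0,"dy":0,"dz":0,"roll":0},{"dx":0,"dy":0,"dz":0,"roll":0},{"dx":0,"dy":0,"dz":0,"roll":0},{"dx":0,"dy":0,"dz":0,"roll":0},{"dx":0,"dy":0,"dz":0,"roll":0}]' 1; python3 -m pendant '[{"dx":0,"dy":0,"dz":1,"roll":0},{"dx":0,"dy":0,"dz":2,"roll":0},{"dx":0,"dy":0,"dz":3,"roll":0},{"dx":0,"dy":0,"dz":3,"roll":0},{"dx":0,"dy":0,"dz":3,"roll":0},{"dx":0,"dy":0,"dz":2,"roll":0},{"dx":1,"dy":0.6,"dz":0,"roll":0},{"dx":2,"dy":1.2,"dz":0,"roll":0},{"dx":2.5,"dy":1.5,"dz":0,"roll":0},{"dx":2.5,"dy":1.5,"dz":0,"roll":0},{"dx":2.5,"dy":1.5,"dz":0,"roll":0},{"dx":2.5,"dy":1.5,"dz":0,"roll":0},{"dx":2.5,"dy":1.5,"dz":0,"roll":0},{"dx":2,"dy":1.2,"dz":0,"roll":0},{"dx":1.2,"dy":0.7,"dz":0,"roll":0},{"dx":0,"dy":0,"dz":0,"roll":0},{"dx":0,"dy":0,"dz":0,"roll":0}]'; python3 s.py
```

```text
t: 29.9
eef_pos: [0.4627, 0.0093, 0.0566]
ee_rot: [-0.16, 1.571, -0.159]
force: [-0.8, -0.1, 0.9]
opening: 0.998
t: 31.6
eef_pos: [0.6491, 0.1215, 0.1958]
ee_rot: [-3.041, 1.569, -3.04]
force: [-0.0, 0.9, -1.0]
opening: 1.002
31.6 [0.6491 0.1215 0.1958] tool x [-0.001 -0.    -1.   ] jaw [ 1.     0.001 -0.001] F [-0.   0.9 -1. ] open mm 92.1
```

Down 12.9 cm to TCP 0.067.

```bash
python3 -m pendant '[{"dx":0.05,"dy":-0.02,"dz":-1.5,"roll":0},{"dx":0,"dy":0,"dz":-2.5,"roll":0},{"dx":0,"dy":0,"dz":-2.5,"roll":0},{"dx":0,"dy":0,"dz":-2.5,"roll":0},{"dx":0,"dy":0,"dz":-2,"roll":0},{"dx":0,"dy":0,"dz":-1.2,"roll":0},{"dx":0,"dy":0,"dz":-0.7,"roll":0},{"dx":0,"dy":0,"dz":0,"roll":0},{"dx":0,"dy":0,"dz":0,"roll":0}]' 1 25; python3 -m pendant '[{"dx":0,"dy":0,"dz":0,"roll":0},{"dx":0,"dy":0,"dz":0,"roll":0},{"dx":0,"dy":0,"dz":0,"roll":0},{"dx":0,"dy":0,"dz":0,"roll":0},{"dx":0,"dy":0,"dz":0,"roll":0},{"dx":0,"dy":0,"dz":0,"roll":0},{"dx":0,"dy":0,"dz":0,"roll":0},{"dx":0,"dy":0,"dz":0,"roll":0},{"dx":0,"dy":0,"dz":0,"roll":0},{"dx":0,"dy":0,"dz":0,"roll":0}]' 0 25; python3 s.py
```

```text
t: 32.5
eef_pos: [0.6506, 0.1212, 0.0684]
ee_rot: [0.259, 1.57, 0.26]
force: [0.2, 0.1, 0.6]
opening: 1.002
t: 33.5
eef_pos: [0.6502, 0.1211, 0.0677]
ee_rot: [-0.389, 1.571, -0.388]
force: [-0.9, 0.5, 2.4]
opening: 0.606
33.5 [0.6502 0.1211 0.0677] tool x [ 0. -0. -1.] jaw [1.    0.001 0.   ] F [-0.9  0.5  2.4] open mm 55.8
```

```bash
python3 -m pendant '[{"dx":0,"dy":0,"dz":0.3,"roll":0},{"dx":0,"dy":0,"dz":0.7,"roll":0},{"dx":0,"dy":0,"dz":1.5,"roll":0},{"dx":0,"dy":0,"dz":2.5,"roll":0},{"dx":0,"dy":0,"dz":3,"roll":0},{"dx":0,"dy":0,"dz":2.5,"roll":0},{"dx":-0.5,"dy":0,"dz":1.5,"roll":0},{"dx":-1.2,"dy":-0.2,"dz":0,"roll":0},{"dx":-2,"dy":-0.2,"dz":0,"roll":0},{"dx":-2.4,"dy":-0.3,"dz":0,"roll":0},{"dx":-2.4,"dy":-0.3,"dz":0,"roll":0},{"dx":-2.4,"dy":-0.3,"dz":0,"roll":0},{"dx":-2.4,"dy":-0.3,"dz":0,"roll":0},{"dx":-2.4,"dy":-0.3,"dz":0,"roll":0},{"dx":-2,"dy":-0.2,"dz":0,"roll":0},{"dx":-1,"dy":0,"dz":0,"roll":0},{"dx":-0.4,"dy":0,"dz":0,"roll":0},{"dx":0,"dy":0,"dz":0,"roll":0},{"dx":0,"dy":0,"dz":0,"roll":0}]'
python3 -m pendant '[{"dx":0,"dy":0,"dz":-1,"roll":0},{"dx":0,"dy":0,"dz":-2,"roll":0},{"dx":0,"dy":0,"dz":-2.5,"roll":0},{"dx":0,"dy":0,"dz":-2,"roll":0},{"dx":0,"dy":0,"dz":-1.5,"roll":0},{"dx":0,"dy":0,"dz":-0.9,"roll":0},{"dx":0,"dy":0,"dz":-0.5,"roll":0},{"dx":0,"dy":0,"dz":-0.2,"roll":0},{"dx":0,"dy":0,"dz":0,"roll":0},{"dx":0,"dy":0,"dz":0,"roll":0}]'; python3 s.py
```

```text
t: 35.4
eef_pos: [0.4601, 0.1002, 0.1878]
ee_rot: [0.489, 1.57, 0.49]
force: [-0.2, -0.5, -3.4]
opening: 0.607
t: 36.4
eef_pos: [0.4596, 0.1002, 0.0822]
ee_rot: [0.168, 1.57, 0.169]
force: [0.2, 0.1, -2.7]
opening: 0.605
36.4 [0.4596 0.1002 0.0822] tool x [ 0.001  0.    -1.   ] jaw [1.    0.001 0.001] F [ 0.2  0.1 -2.7] open mm 55.7
```

```bash
python3 -m pendant '[{"dx":0,"dy":0,"dz":-0.2,"roll":0},{"dx":0,"dy":0,"dz":-0.2,"roll":0},{"dx":0,"dy":0,"dz":-0.15,"roll":0},{"dx":0,"dy":0,"dz":-0.15,"roll":0},{"dx":0,"dy":0,"dz":-0.1,"roll":0},{"dx":0,"dy":0,"dz":0,"roll":0}]'; python3 -m pendant '[{"dx":0,"dy":0,"dz":-0.05,"roll":0},{"dx":0,"dy":0,"dz":0,"roll":0},{"dx":0,"dy":0,"dz":0,"roll":0}]'
```

```text
t: 37.0
eef_pos: [0.4591, 0.1001, 0.0736]
ee_rot: [-1.94, 1.571, -1.939]
force: [-0.3, 0.3, -1.8]
opening: 0.608
t: 37.3
eef_pos: [0.4591, 0.1001, 0.0736]
ee_rot: [-0.855, 1.57, -0.854]
force: [-3.4, -0.3, 6.6]
opening: 0.607
```

Contact. Release, go up, and move aside to the left for a look.

```bash
python3 -m pendant '[{"dx":0,"dy":0,"dz":0,"roll":0},{"dx":0,"dy":0,"dz":0,"roll":0},{"dx":0,"dy":0,"dz":0,"roll":0},{"dx":0,"dy":0,"dz":0,"roll":0},{"dx":0,"dy":0,"dz":0,"roll":0},{"dx":0,"dy":0,"dz":0,"roll":0},{"dx":0,"dy":0,"dz":0,"roll":0},{"dx":0,"dy":0,"dz":0,"roll":0}]' 1; python3 -m pendant '[{"dx":0,"dy":0,"dz":1,"roll":0},{"dx":0,"dy":0,"dz":2,"roll":0},{"dx":0,"dy":0,"dz":3,"roll":0},{"dx":0,"dy":0,"dz":3,"roll":0},{"dx":0,"dy":0,"dz":3,"roll":0},{"dx":0,"dy":0,"dz":2,"roll":0},{"dx":0,"dy":2,"dz":0,"roll":0},{"dx":0,"dy":2.5,"dz":0,"roll":0},{"dx":0,"dy":2.5,"dz":0,"roll":0},{"dx":0,"dy":2.5,"dz":0,"roll":0},{"dx":0,"dy":2.5,"dz":0,"roll":0},{"dx":0,"dy":2.5,"dz":0,"roll":0},{"dx":0,"dy":2.5,"dz":0,"roll":0},{"dx":0,"dy":2.5,"dz":0,"roll":0},{"dx":-1,"dy":2.5,"dz":0,"roll":0},{"dx":-1,"dy":2.5,"dz":0,"roll":0},{"dx":-1,"dy":2,"dz":0,"roll":0},{"dx":0,"dy":0,"dz":0,"roll":0},{"dx":0,"dy":0,"dz":0,"roll":0}]'; python3 s.py;  python3 -c "
from m import *
P={n:optics.camera(n) for n in('top','scene')}
caps(P,{'blue':(.019,.062,(.48,-.165)),'yellow':(.022,.077,(.47,-.081)),'white':(.025,.092,(.463,.009)),'green':(.028,.107,(.459,.1)),'dud':C['dud']})
for n,p in P.items():
  m=models.landmark_of(p,'meter')[0]; print('meter',at_z(p,*m['position'],0))
a=cv2.resize(P['top']['color'][110:260,220:500],None,fx=2.2,fy=2); b=cv2.resize(P['scene']['color'][130:330,180:430],(a.shape[1],290)) 
cv2.imwrite('pics/end.png',np.vstack([a,b]))"
```

```text
t: 38.1
eef_pos: [0.4592, 0.1001, 0.0731]
ee_rot: [-0.144, 1.571, -0.143]
force: [0.1, -0.0, -0.6]
opening: 0.999
t: 40.0
eef_pos: [0.4289, 0.3651, 0.2136]
ee_rot: [-0.437, 1.571, -0.435]
force: [0.8, -1.1, -0.0]
opening: 1.001
40.0 [0.4289 0.3651 0.2136] tool x [ 0. -0. -1.] jaw [1.    0.002 0.   ] F [ 0.8 -1.1 -0. ] open mm 92.1
blue top 35 side [ 0.4796 -0.1631] top (array([ 0.4791, -0.1637]), array([ 0.4796, -0.1634]), np.float64(0.053), 161)
blue scene 183 side [ 0.4791 -0.1626] top (array([ 0.4796, -0.1632]), array([ 0.4816, -0.1642]), np.float64(0.055), 185)
yellow top 30 side [ 0.4706 -0.0819] top (array([ 0.4701, -0.0821]), array([ 0.4706, -0.082 ]), np.float64(0.068), 226)
yellow scene 300 side [ 0.4703 -0.0826] top (array([ 0.4716, -0.0831]), array([ 0.4725, -0.0855]), np.float64(0.068), 209)
white top 2 side None top (array([0.4631, 0.0096]), array([0.4625, 0.0096]), np.float64(0.083), 304)
white scene 436 side [0.4632 0.0088] top (array([0.4636, 0.007 ]), array([0.4656, 0.0056]), np.float64(0.083), 226)
green top 16 side [0.4589 0.1002] top (array([0.46  , 0.1003]), array([0.4592, 0.0998]), np.float64(0.098), 384)
green scene 573 side [0.4596 0.0993] top (array([0.4607, 0.0987]), array([0.4621, 0.0965]), np.float64(0.098), 247)
dud top 116 side [ 0.6283 -0.2545] top (array([ 0.6278, -0.255 ]), array([ 0.6274, -0.2534]), np.float64(0.081), 309)
dud scene 523 side [ 0.6285 -0.2536] top (array([ 0.6293, -0.2537]), array([ 0.6323, -0.2575]), np.float64(0.081), 456)
meter [ 0.47689828 -0.26798689  0.        ]
meter [ 4.77846839e-01 -2.68032842e-01 -1.11022302e-16]
```

View pics/end.png

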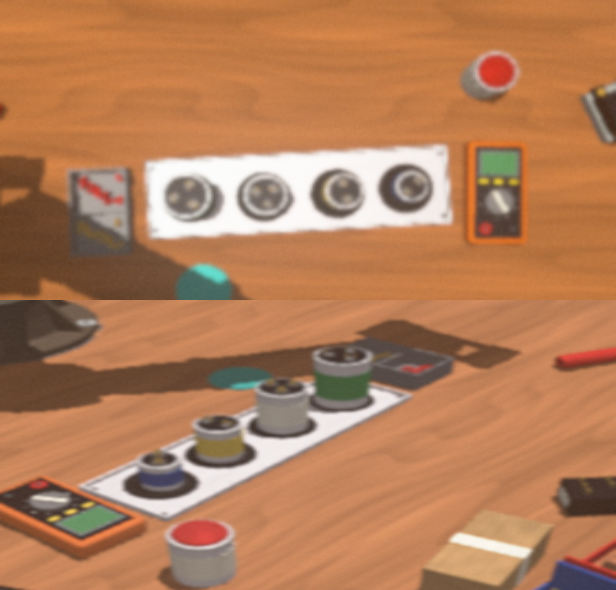

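```bash
python3 -c "
from m import *
for n in ('top','scene'):
  o=[]
  for im in (cv2.imread(f'pics/{n}0.png'),optics.camera(n)['color']):
    h=cv2.cvtColor(im,cv2.COLOR_BGR2HSV); m=cv2.inRange(h,(5,200,150),(14,255,255))
    r=(slice(170,240),slice(425,465)) if n=='top' else (slice(240,320),slice(165,245))
    v,u=np.nonzero(m[r]); o.append((len(u),u.mean().round(2),v.mean().round(2)))
  print(n,o)
print(order.finish_job())"
```

```text
top [(279, np.float64(16.95), np.float64(36.45)), (222, np.float64(16.92), np.float64(36.59))]
scene [(0, np.float64(nan), np.float64(nan)), (0, np.float64(nan), np.float64(nan))]
the job is handed in; nothing more can be done
None<string>:8: RuntimeWarning: Mean of empty slice.
  ret = ret.dtype.type(ret / rcount)
```

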